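Screw the clamp ring down on a carving stand

TASK

The woodblock on the sloping carving stand is not yet clamped. Screw the knurled steel ring down its leaning stud, clockwise seen from its top, until you feel it bear on the clamp bar and the resistance rises, then give it about a quarter of a turn more, and let go. Do not knock the chisels or the mallet about.

Things in the scene. Friction and masses are not known exactly. Their poses are not given: they have to be found in the camera images.
- ring: Round knurled steel ring, 58 mm in diameter, 40 mm high, captive on a threaded stud that leans 25 degrees. Origin at its centre, half-way up; z along the stud's axis, upward; x, y turn with it. It goes down 12 mm per turn clockwise seen from its top (negative about z); free, it takes about 0.1 N m. Grip it at any angle around, along the stud's axis from above, fingertips above its lower edge.
- stud_tip (a point): Top end of the stud, on its axis (22 mm thick), 10 to 11 mm above the ring's top at the start; axes as the stand's. The ring's underside starts 3 to 12 mm (a quarter to one turn) above the clamp bar; how much depends on the woodblock's thickness and is not given. At contact the turning torque steps up by about 0.15 N m and climbs some 0.2 N m more in a quarter turn. The thread holds when let go.
- stud_foot (a point): Where the stud's axis meets the sloping board, 104 mm from the stud's tip; axes as the stand's. The stud points to (-0.423, 0, 0.906) in these axes: it leans roughly towards the robot. Clamp bar under the ring: steel, 46 mm along the slope, 175 mm in y, its top 42 to 50 mm off the board. It stands on springy rubber feet: 18 N to start down, then 6 N per mm.
- stand: Wooden carving stand fixed to the bench; origin on the bench, 110 mm under the stud's foot. x level, away from the robot at yaw 0; y along its width, to the left; z vertical. Its board slopes 25 degrees, rising to +x, and reaches 135 mm up and down the slope from the stud, 240 mm to +y, 120 mm to -y. The woodblock lies on it under the bar's +y end, top 22 to 30 mm off the board.
- chisel_a: Loose chisel lying on the bench to the right of the stand, 170 mm long, blade 22 mm wide; origin on the bench under its middle, x along it to the blade. Bystander: leave it.
- chisel_b: Loose chisel lying on the bench to the right of the stand, 150 mm long, blade 14 mm wide; origin on the bench under its middle, x along it to the blade. Bystander: leave it.
- mallet: Loose wooden mallet on the bench to the left of the stand, 225 mm long, head 60 x 110 x 60 mm; origin on the bench, x along the handle to the head, whose centre is 80 mm along it. Bystander: leave it.

How it is judged:
By the outcome, as a careful person would: the job done as asked, in the order asked, and still so for the second after the job is handed in, with the robot touching nothing.
It also fails if it takes over 69 s, if anything falls off the work surface, if the arm or the gripper's body presses on something with over 40 N, if the wrist force passes 120 N, or if a joint passes its speed limit or range.

ROBOT

A 7-joint arm with a two-finger parallel gripper is mounted at the origin on the work surface. World frame = base frame: x ahead of the robot, y to its left, z up, the work surface at z = 0. Lengths are in m, angles in rad, forces in N, time in s.
With the tool pointing down it reaches from about 0.35 to 0.9 m from the base axis. Payload 8.1 kg.
Tool frame: the origin (TCP) lies on the centre line of the jaws, within the pads' length; the fingertips stand 22 mm ahead of it and the grasp point (between the pads) lies 3 mm ahead of it (arm.finger_overhang is the distance from the TCP to the fingertips, in m); z points along the fingers, y is the direction in which the jaws open and shut (so a half turn about z gives the same grasp; the last joint's range is limited). The gripper opens to 92 mm and grips with 3 to 60 N. Pads are 19 mm wide; open, the fingers measure 130 mm over their backs; the gripper's body (75 mm by 190 mm) begins 47 mm behind the grasp point.
Start: joints at [-1.414, 0.434, 0.025, 1.573, -0.012, 1.134, -0.075], TCP at [0.161, 0.604, 0.249] pointing down, gripper open.
Joint ranges: [-2.62, 2.62], [-0.44, 2.09], [-1.27, 1.32], [0.08, 2.57], [-1.32, 4.46], [0.12, 2], [-2.74, 2.74]. Speed limits (rad/s): [2.22, 2.22, 3.01, 3.01, 3.14, 3.14, 3.14].

INTERFACE

Orientations are given as a rotation vector (axis times angle).
In Python, from cell import arm gives the robot as it stands. The module is installed in compiled form; this text tells all that it offers.
- The arm moves only by the tool step_arm, never from a script. Its argument "plan" is a list of rows, each an object of numbers: "wx", "wy", "wz": the turn, a rotation vector about the tool's x, y, z in units of 6 degrees (1.0 is 6 degrees); "tx", "ty", "tz": the shift along the tool's x, y, z in cm; "hand": the opening, from 0 (shut) to 1 (fully open). A call has exactly 10 rows; each row shifts and turns the commanded pose from where the row before left it, along the tool's axes as they then stand; what a row does not reach is not made up. A row lasts 1/12 s, in which the tool goes at most 41.7 mm and 7.16 degrees, less where a joint would pass 70% of its speed; a pose out of reach is approached as far as the arm can. A call is refused whole if a number of a shift passes 4.17 or a number of a turn 1, either way. A call with a gripper value outside its range is refused whole. The fingers move at their own pace and stop on an object; "force" is the grip in N (left out, the last holds). Time passes only in rows, so rows that do not move let the fingers close, or fill a call up. It gives the time, the measured TCP pose, the force and the opening at its end, in the units of the state.
- arm.observe(): the state, without advancing time (a new reading comes with each control period).
- arm.get_image(name): name is "scene" or "side" or "wrist"; returns (picture, depth): 400x640x3 uint8, red, green, blue; 400x640 float32, m along the optical axis (not along the pixel's ray), 0 where there is no reading.
- arm.calibration(name): a dict with "mtx" (3x3 intrinsics, pixels), "R" (3x3) and "t" (3): a world point X has camera coordinates R X + t. Camera axes: x right, y down, z forward; pixel columns grow to the right and rows downward; lengths in m; the calibration is good to about 2 mm. A picture is of the moment at which its call begins: read the wrist's pose just before it. calibration takes no time and is no camera call; for the wrist camera it gives the pose at the moment of the call.
- arm.sign_off(): hands the job in, once; it reports no verdict.
The state is a dict: "clock": time; "joints": joint angles; "dq": joint speeds; "joint_efforts": joint torques, N m; "position": TCP position; "ee_rot": TCP orientation; "force": force on the tool from outside, world axes, zero at the start; "ft_torque": the same for the moment, N m; "width": opening from 0.0 (shut) to 1.0 (fully open).
Only numpy, scipy, OpenCV 4.12 (cv2) and the standard library are available. Lean on these libraries where they do the work, as an engineer would, in place of code of your own. Each camera call takes 0.05 s, during which the arm holds its last target.

## Working session

There is one attempt and no reset: what is moved stays moved. The work goes in short steps, Python scripts to look and compute and a tool call to move; the robot and the scene stay as the last step left them, time stands still between calls to the robot, and variables do not carry over. Pictures are saved under pics/ and viewed, and the job is handed in when it is done.

Besides the shell and the picture viewer there is one more tool, called after "Request:" as name(argument=value, ...), one argument or row to a line, values as JSON. step_arm: Moves the arm, as the interface text tells. Its arguments: {"type":"object","properties":{"plan":{"type":"array"},"force":{"type":"number"}},"required":["plan"]}

```bash
mkdir -p pics; ls
python3 - <<'E'
from cell import arm
import cv2,numpy as np
s=arm.observe()
for k,v in s.items(): print(k,np.round(v,3))
for n in ["scene","side","wrist"]:
    c=arm.calibration(n); print(n,np.round(c["mtx"],1).tolist(),np.round(c["R"],3).tolist(),np.round(c["t"],3).tolist())
    p,d=arm.get_image(n); cv2.imwrite(f"pics/{n}0.png",p[:,:,::-1]); np.save(f"{n}0_d.npy",d); np.save(f"{n}0_p.npy",p)
print(arm.finger_overhang)
E
```

```text
pics
clock 0.0
joints [-1.414  0.435  0.025  1.574 -0.012  1.134 -0.075]
dq [ 0.    -0.    -0.001 -0.     0.001  0.     0.001]
joint_efforts [ 1.0000e-03 -6.6784e+01  9.8600e-01 -3.1445e+01 -6.0000e-02  4.3000e-02
  0.0000e+00]
position [0.16  0.604 0.248]
ee_rot [-4.070e-01 -3.115e+00  2.000e-03]
force [-0.374  0.047 -0.161]
ft_torque [-0.014 -0.038  0.016]
width 1.0
scene [[459.8, 0.0, 318.0], [0.0, 459.8, 196.1], [0.0, 0.0, 1.0]] [[0.838, 0.545, 0.019], [0.411, -0.608, -0.679], [-0.359, 0.577, -0.734]] [-0.573, -0.115, 1.458]
side [[406.5, 0.0, 320.7], [0.0, 406.5, 192.8], [0.0, 0.0, 1.0]] [[0.866, -0.499, -0.008], [-0.311, -0.527, -0.791], [0.391, 0.688, -0.612]] [-0.522, 0.349, 0.746]
wrist [[313.0, 0.0, 319.8], [0.0, 313.0, 201.6], [0.0, 0.0, 1.0]] [[0.255, 0.967, -0.002], [0.93, -0.245, 0.275], [0.265, -0.072, -0.961]] [-0.625, -0.036, 0.39]
0.022
```

View pics/scene0.png

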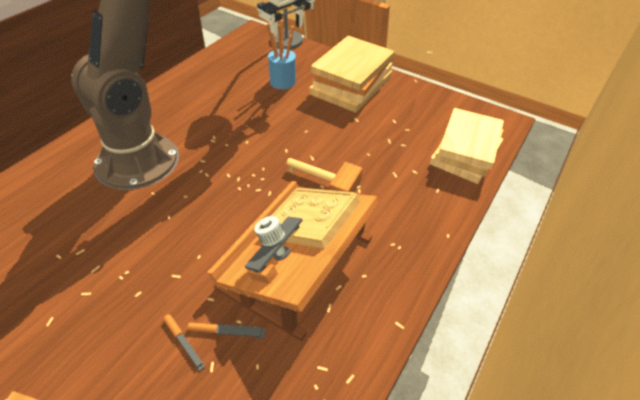

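View pics/side0.png

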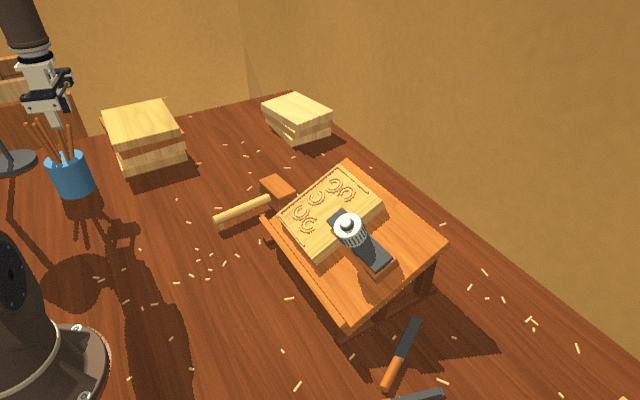

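View pics/wrist0.png

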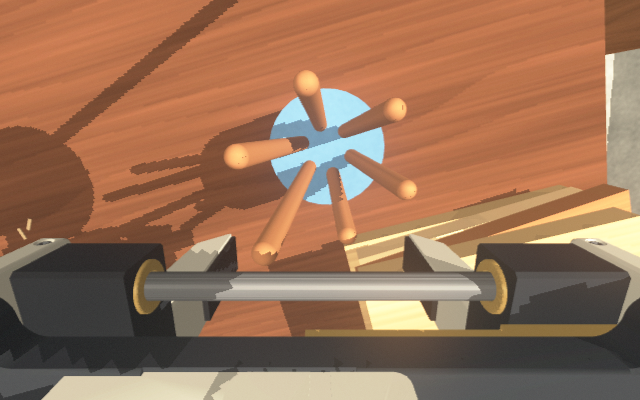

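The scene view shows the ring at about (268,230). In the side view it is at about (350,228), with the stud tip near (347,219). The gripper hangs over a brush cup, so I'll rise before moving across. Next I'll measure.

```bash
cat > h.py <<'E'
import numpy as np,cv2
from cell import arm
def pts(n,d,cal=None):
    c=cal or arm.calibration(n);K=c["mtx"];R=np.array(c["R"]);t=np.array(c["t"])
    v,u=np.mgrid[:400,:640]
    pc=np.stack([(u-K[0][2])/K[0][0]*d,(v-K[1][2])/K[1][1]*d,d],-1)
    return (pc-t)@R
def ray(n,u,v,cal=None):
    c=cal or arm.calibration(n);K=c["mtx"];R=np.array(c["R"]);t=np.array(c["t"])
    r=np.array([(u-K[0][2])/K[0][0],(v-K[1][2])/K[1][1],1.]);r=r@R
    return -t@R, r/np.linalg.norm(r)
def proj(n,X,cal=None):
    c=cal or arm.calibration(n);p=np.array(c["mtx"])@(np.array(c["R"])@X+np.array(c["t"]));return p[:2]/p[2]
def tri(o):
    A=np.zeros((3,3));b=np.zeros(3)
    for p,r in o:
        M=np.eye(3)-np.outer(r,r);A+=M;b+=M@p
    return np.linalg.solve(A,b)
E
python3 - <<'E'
from h import *
for n,(u,v) in {"scene":(275,235),"side":(352,235)}.items():
    p=np.load(f"{n}0_p.npy");cv2.imwrite(f"pics/{n}0z.png",cv2.resize(p[v-45:v+45,u-60:u+60,::-1],None,fx=6,fy=6,interpolation=cv2.INTER_NEAREST))
    P=pts(n,np.load(f"{n}0_d.npy"))
    # board plane: sample wood points
    q={"scene":[(235,270),(270,285),(300,290),(320,265),(330,245)],"side":[(400,240),(420,240),(340,300),(320,280),(365,290)]}[n]
    for a,b in q: print(n,a,b,np.round(P[b,a],3))
E
```

```text
scene 235 270 [ 0.561 -0.178  0.069]
scene 270 285 [ 0.678 -0.189  0.121]
scene 300 290 [ 0.754 -0.182  0.162]
scene 320 265 [ 0.755 -0.107  0.162]
scene 330 245 [ 0.743 -0.045  0.157]
side 400 240 [ 0.71  -0.145  0.136]
side 420 240 [ 0.734 -0.176  0.15 ]
side 340 300 [ 0.553 -0.165  0.063]
side 320 280 [ 0.545 -0.098  0.06 ]
side 365 290 [ 0.598 -0.185  0.088]
```

View pics/scene0z.png

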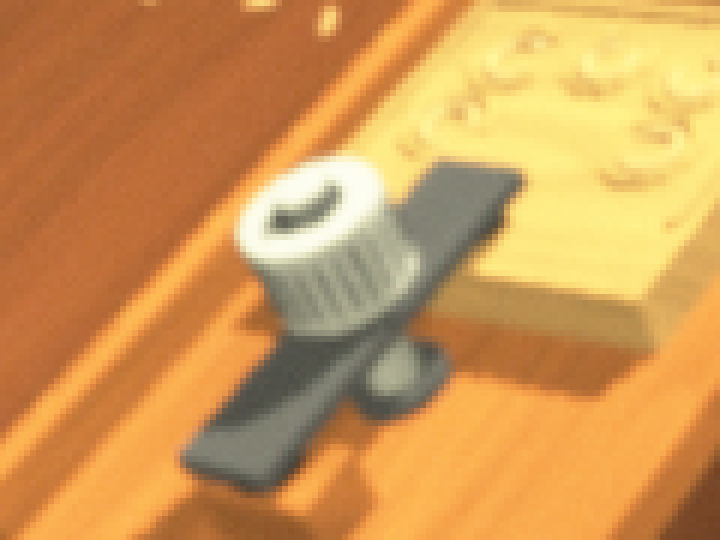

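View pics/side0z.png

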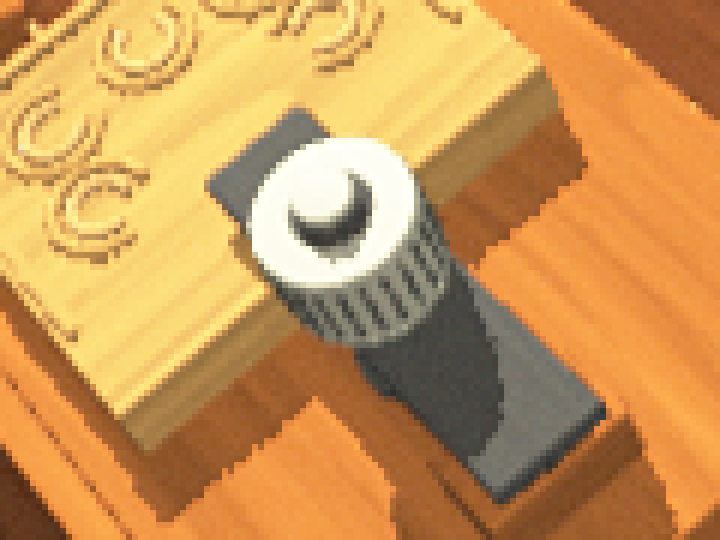

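Run:
```python
from h import *
Ps={n:pts(n,np.load(f"{n}0_d.npy")) for n in("scene","side")}
ns=[]
for n in Ps:
    P=Ps[n];p=np.load(f"{n}0_p.npy")
    hsv=cv2.cvtColor(p,cv2.COLOR_RGB2HSV)
    # RANSAC-ish plane fit near seed points
    seeds=np.array([P[b,a] for a,b in {"scene":[(235,270),(270,285),(300,290),(320,265),(330,245)],"side":[(400,240),(420,240),(340,300),(320,280),(365,290)]}[n]])
    for it in range(4):
        c=seeds.mean(0);nn=np.linalg.svd(seeds-c,full_matrices=False)[2][2];nn*=np.sign(nn[2])
        m=(abs((P-c)@nn)<.004)&(np.hypot(P[...,0]-.65,P[...,1]+.05)<.25)&(P[...,2]>.03)
        seeds=P[m]
    ax=np.array([-nn[0],-nn[1]]);print(n,"normal",nn.round(4),"tilt",np.degrees(np.arccos(nn[2])).round(2),"yaw",np.degrees(np.arctan2(-nn[1],-nn[0])).round(2),"d",nn@c, m.sum())
    x,y=seeds[:,0],seeds[:,1]
    ns.append((nn,nn@c))
    # ring top
    m=(hsv[...,1]<90)&(hsv[...,2]>200)&(np.hypot(P[...,0]-.64,P[...,1]+.1)<.12)&(P[...,2]>.1)
    h=P@nn-nn@c
    m2=m&(h>.05)
    print("heights",np.percentile(h[m2],[5,25,50,75,95]).round(4),m2.sum())
    vs,us=np.nonzero(m2);print("pix",us.mean(),vs.mean(),"pt",P[m2].mean(0).round(4))
nn=sum(a for a,b in ns);nn/=np.linalg.norm(nn)
T=tri([ray("side",347.7,225.7),ray("scene",267,225)]);print("ringtop centre",T.round(4),[T@a-b for a,b in ns])
T2=tri([ray("side",347.7,225.7),ray("scene",267,225)])
for n in Ps: print(n,proj(n,T))
```

```text
scene normal [-0.4207 -0.0101  0.9072] tilt 24.88 yaw 1.38 d -0.17073642552881213 4738
heights [0.0885 0.0928 0.0938 0.0949 0.1038] 250
pix 267.58 225.216 pt [ 0.6114 -0.1029  0.1976]
side normal [-0.4225 -0.0097  0.9063] tilt 25.0 yaw 1.32 d -0.17268648182067678 8386
heights [0.092  0.0932 0.094  0.0951 0.1044] 436
pix 346.75 224.36926605504587 pt [ 0.6038 -0.1033  0.1952]
ringtop centre [ 0.6068 -0.1006  0.1901] [np.float64(0.08892372893025406), np.float64(0.08954321205353236)]
scene [266.77450441 225.7590002 ]
side [347.17841463 224.94680352]
```

Run:
```python
from h import *
for n,(u,v),pl in [("side",(347.7,225.7),(np.array([-.4225,-.0097,.9063]),-.1727)),("scene",(267,225),(np.array([-.4207,-.0101,.9072]),-.1707))]:
    nn,d=pl;o,r=ray(n,u,v);X=o+r*((d+.0935-nn@o)/(nn@r));print(n,X.round(4),"foot",(X-.0935*nn).round(4))
# shape of stand top-side tip from side: stud tip centre crop (322,195)
o,r=ray("side",292+322/6,190+195/6);X=o+r*((-.1727+.104-nn@o)/(nn@r));print("tip",X.round(4),"axis foot",(X-.104*nn).round(4))
s=arm.observe();print(s["clock"],cv2.Rodrigues(np.array(s["ee_rot"]))[0].round(3).tolist())
```

```text
side [ 0.6045 -0.1059  0.1933] foot [ 0.644  -0.105   0.1085]
scene [ 0.6093 -0.1024  0.1963] foot [ 0.6486 -0.1015  0.1115]
tip [ 0.6008 -0.1039  0.2017] axis foot [ 0.6446 -0.1028  0.1074]
0.15 [[-0.966, 0.257, -0.0], [0.257, 0.966, -0.001], [-0.0, -0.001, -1.0]]
```

The ring's top centre is near (0.607,-0.104,0.194), the stud axis is (-0.422,-0.010,0.906), and the stand yaw is about 1.3°. I'll go up first, then across.

Request:
step_arm(
  plan=[
    {"tz":-4},
    {"tz":-4},
    {"tz":-1,"tx":-1.5,"ty":-1.5},
    {"tx":-2.6,"ty":-2.6},
    {"tx":-2.6,"ty":-2.6},
    {"tx":-2.6,"ty":-2.6},
    {"tx":-2.6,"ty":-2.6},
    {"tx":-2.6,"ty":-2.6},
    {"tx":-2.6,"ty":-2.6},
    {"tx":-2.6,"ty":-2.6},
  ],
)

```text
invalid input at $.plan[0]: expected keys wx, wy, wz, tx, ty, tz, hand
```

Request:
step_arm(
  plan=[
    {"tx":-2.6,"ty":-2.6},
    {"tx":-2.6,"ty":-2.6},
    {"tx":-2.6,"ty":-2.6},
    {"tx":-2.6,"ty":-2.6},
    {"tx":-2.6,"ty":-2.6},
    {"tx":-2.6,"ty":-2.6},
    {"tx":-2.6,"ty":-2.6},
    {"tx":-2.6,"ty":-2.6},
    {"tx":-2.6,"ty":-2.6},
    {"tx":-2.6,"ty":-2.6},
  ],
)

```text
invalid input at $.plan[0]: expected keys wx, wy, wz, tx, ty, tz, hand
```

```bash
cat >> h.py <<'E'
A=np.array([-.4218,-.0099,.9066]);A/=np.linalg.norm(A)
def st():
    s=arm.observe();R=cv2.Rodrigues(np.array(s["ee_rot"],float))[0]
    print("t",round(s["clock"],2),"q",np.round(s["joints"],3),"p",np.round(s["position"],4),"F",np.round(s["force"],2),"M",np.round(s["ft_torque"],3),"w",round(s["width"],3))
    print("R",R.round(3).tolist());return s,R
E
python3 - <<'E'
from h import *
s,R=st()
E
```

```text
t 0.15 q [-1.414  0.435  0.025  1.574 -0.012  1.134 -0.075] p [0.1605 0.6037 0.2481] F [ 0.17  0.01 -0.19] M [ 0.001 -0.004  0.007] w 0.998
R [[-0.966, 0.257, -0.0], [0.257, 0.966, -0.001], [-0.0, -0.001, -1.0]]
```

All keys are required in every row.

Request:
step_arm(
  plan=[
    {"wx":0,"wy":0,"wz":0,"tx":0,"ty":0,"tz":-4,"hand":1},
    {"wx":0,"wy":0,"wz":0,"tx":0,"ty":0,"tz":-4,"hand":1},
    {"wx":0,"wy":0,"wz":0,"tx":-1.5,"ty":-1.5,"tz":-1,"hand":1},
    {"wx":0,"wy":0,"wz":0,"tx":-2.6,"ty":-2.6,"tz":0,"hand":1},
    {"wx":0,"wy":0,"wz":0,"tx":-2.6,"ty":-2.6,"tz":0,"hand":1},
    {"wx":0,"wy":0,"wz":0,"tx":-2.6,"ty":-2.6,"tz":0,"hand":1},
    {"wx":0,"wy":0,"wz":0,"tx":-2.6,"ty":-2.6,"tz":0,"hand":1},
    {"wx":0,"wy":0,"wz":0,"tx":-2.6,"ty":-2.6,"tz":0,"hand":1},
    {"wx":0,"wy":0,"wz":0,"tx":-2.6,"ty":-2.6,"tz":0,"hand":1},
    {"wx":0,"wy":0,"wz":0,"tx":0,"ty":0,"tz":0,"hand":1},
  ],
)

```text
clock: 0.98
position: [0.2864, 0.3883, 0.3391]
ee_rot: [0.421, 3.111, -0.003]
force: [-0.1, -0.9, -1.2]
width: 1.001
```

Run:
```python
from h import *
s,R=st()
```

```text
t 0.98 q [-1.154  0.129  0.121  1.771 -0.014  1.243  0.272] p [0.2864 0.3883 0.3391] F [-0.1  -0.85 -1.15] M [-0.038 -0.012 -0.036] w 1.001
R [[-0.964, 0.265, 0.002], [0.265, 0.964, -0.002], [-0.002, -0.002, -1.0]]
```

Request:
step_arm(
  plan=[
    {"wx":0,"wy":0,"wz":0,"tx":-2.6,"ty":-2.6,"tz":0,"hand":1},
    {"wx":0,"wy":0,"wz":0,"tx":-2.6,"ty":-2.6,"tz":0,"hand":1},
    {"wx":0,"wy":0,"wz":0,"tx":-2.6,"ty":-2.6,"tz":0,"hand":1},
    {"wx":0,"wy":0,"wz":0,"tx":-2.6,"ty":-2.6,"tz":0,"hand":1},
    {"wx":0,"wy":0,"wz":0,"tx":-2.6,"ty":-2.6,"tz":0,"hand":1},
    {"wx":0,"wy":0,"wz":0,"tx":-2.6,"ty":-2.6,"tz":0,"hand":1},
    {"wx":0,"wy":0,"wz":0,"tx":-2.6,"ty":-2.6,"tz":0,"hand":1},
    {"wx":0,"wy":0,"wz":0,"tx":-2.6,"ty":-2.6,"tz":0,"hand":1},
    {"wx":0,"wy":0,"wz":0,"tx":-2.6,"ty":-2.6,"tz":0,"hand":1},
    {"wx":0,"wy":0,"wz":0,"tx":-2.6,"ty":-2.6,"tz":0,"hand":1},
  ],
)

```text
clock: 1.82
position: [0.4668, 0.0752, 0.3388]
ee_rot: [0.407, 3.115, 0.0]
force: [0.2, 1.0, 0.0]
width: 0.998
```

Run:
```python
from h import *
s,R=st()
p=np.array(s["position"])
top=np.array([.607,-.104,.1945]);G=top+A*.12
print("shift to",G.round(3),(R.T@(G-p)*100).round(2),"cm; norm",np.linalg.norm(G-p))
# shortest tilt taking tool z to -A
z=R.T@(-A);ax=np.cross([0,0,1],z);an=np.arccos(z[2]);print("tilt units",(ax/np.linalg.norm(ax)*np.degrees(an)/6).round(2))
```

```text
t 1.82 q [-0.685  0.104  0.463  1.813 -0.049  1.236  1.103] p [0.4668 0.0752 0.3388] F [0.18 1.04 0.05] M [ 0.042 -0.092 -0.011] w 0.998
R [[-0.966, 0.257, 0.0], [0.257, 0.966, 0.0], [-0.0, 0.0, -1.0]]
shift to [ 0.556 -0.105  0.303] [-13.28 -15.14   3.55] cm; norm 0.2045201644262288
tilt units [-1.16 -3.99  0.  ]
```

Request:
step_arm(
  plan=[
    {"wx":0,"wy":0,"wz":0,"tx":-2.65,"ty":-3,"tz":0,"hand":1},
    {"wx":0,"wy":0,"wz":0,"tx":-2.65,"ty":-3,"tz":0,"hand":1},
    {"wx":0,"wy":0,"wz":0,"tx":-2.65,"ty":-3,"tz":0,"hand":1},
    {"wx":0,"wy":0,"wz":0,"tx":-2.65,"ty":-3,"tz":0,"hand":1},
    {"wx":0,"wy":0,"wz":0,"tx":-2.65,"ty":-3,"tz":0,"hand":1},
    {"wx":-0.23,"wy":-0.8,"wz":0,"tx":0,"ty":0,"tz":0,"hand":1},
    {"wx":-0.23,"wy":-0.8,"wz":0,"tx":0,"ty":0,"tz":0,"hand":1},
    {"wx":-0.23,"wy":-0.8,"wz":0,"tx":0,"ty":0,"tz":0,"hand":1},
    {"wx":-0.23,"wy":-0.8,"wz":0,"tx":0,"ty":0,"tz":0,"hand":1},
    {"wx":-0.23,"wy":-0.8,"wz":0,"tx":0,"ty":0,"tz":0,"hand":1},
  ],
)

```text
clock: 2.65
position: [0.5559, -0.1023, 0.3389]
ee_rot: [0.351, 2.682, 0.09]
force: [1.0, -0.0, -0.6]
width: 1.0
```

```bash
cat > look.py <<'E'
import sys
from h import *
s,R=st()
p=np.array(s["position"])
z=R.T@(-A);ax=np.cross([0,0,1],z);an=np.arccos(z[2]);print("tilt units",(ax/np.linalg.norm(ax)*np.degrees(an)/6).round(2))
if len(sys.argv)>1:
    n=sys.argv[2] if len(sys.argv)>2 else "wrist"
    c=arm.calibration(n);im,d=arm.get_image(n);t=sys.argv[1]
    cv2.imwrite(f"pics/{t}.png",im[:,:,::-1]);np.savez(t,im=im,d=d,mtx=c["mtx"],R=c["R"],t=c["t"],p=p,Rt=R)
E
python3 look.py w1
```

```text
t 2.65 q [-0.428  0.019  0.577  1.978 -0.124  0.716  1.533] p [ 0.5559 -0.1023  0.3389] F [ 0.95 -0.02 -0.6 ] M [-0.008  0.537 -0.024] w 1.0
R [[-0.875, 0.231, 0.426], [0.259, 0.966, 0.009], [-0.409, 0.118, -0.905]]
tilt units [-0.    0.05  0.  ]
```

View pics/w1.png

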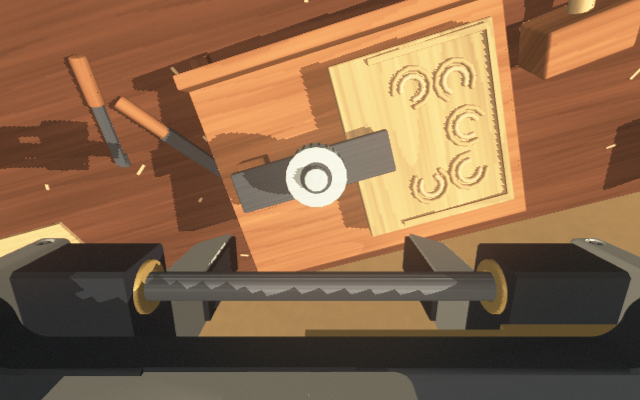

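The wrist view shows the ring top at about (316,177) and the stud tip at about (316,180). The bar lies clear. I'll refine the axis from this view.

```bash
cat > axis.py <<'E'
import sys
from h import *
f=np.load(sys.argv[1]+".npz");im=f["im"];cal={k:f[k] for k in("mtx","R","t")}
g=cv2.cvtColor(im,cv2.COLOR_RGB2HSV)
m=((g[...,1]<50)&(g[...,2]>190)).astype(np.uint8);m[240:]=0
n,l,stt,cen=cv2.connectedComponentsWithStats(m)
k=1+np.argmax(stt[1:,4]);cs,_=cv2.findContours((l==k).astype(np.uint8),cv2.RETR_EXTERNAL,cv2.CHAIN_APPROX_NONE)
c=max(cs,key=cv2.contourArea);hull=cv2.convexHull(c);e=cv2.fitEllipse(c);print("ellipse",np.round(e[0],2),np.round(e[1],1),e[2],"px",stt[k])
P=pts("wrist",f["d"],cal)
d=f["d"];top=P[(l==k)&(d>0)]
C0=-.1717
h=top@A-C0;print("h of white",np.percentile(h,[5,25,50,75,95]).round(4),"centroid",np.median(top,0).round(4))
o,r=ray("wrist",*e[0],cal)
X=o+r*((C0+np.median(h)-A@o)/(A@r));print("ring top centre",X.round(4),"foot",(X-A*np.median(h)).round(4))
print("in tool (cm, dist of axis):",((X-f["p"])@f["Rt"]*100).round(2))
E
python3 axis.py w1
```

```text
ellipse [315.9  176.55] [58.6 60.3] 86.6012954711914 px [ 286  147   61   60 1986]
h of white [0.0925 0.0932 0.0937 0.0942 0.0949] centroid [ 0.606  -0.0977  0.1947]
ring top centre [ 0.606  -0.0997  0.1948] foot [ 0.6455 -0.0988  0.1099]
in tool (cm, dist of axis): [ 1.58 -0.3  15.17]
```

Request:
step_arm(
  plan=[
    {"wx":0,"wy":0,"wz":-0.5,"tx":1.6,"ty":-0.2,"tz":0,"hand":1},
    {"wx":0,"wy":0,"wz":-1,"tx":0,"ty":0,"tz":0.5,"hand":1},
    {"wx":0,"wy":0,"wz":-1,"tx":0,"ty":0,"tz":0.5,"hand":1},
    {"wx":0,"wy":0,"wz":-1,"tx":0,"ty":0,"tz":0.5,"hand":1},
    {"wx":0,"wy":0,"wz":-1,"tx":0,"ty":0,"tz":0.5,"hand":1},
    {"wx":0,"wy":0,"wz":-1,"tx":0,"ty":0,"tz":0.5,"hand":1},
    {"wx":0,"wy":0,"wz":-1,"tx":0,"ty":0,"tz":0.5,"hand":1},
    {"wx":0,"wy":0,"wz":-1,"tx":0,"ty":0,"tz":0.5,"hand":1},
    {"wx":0,"wy":0,"wz":-1,"tx":0,"ty":0,"tz":0.5,"hand":1},
    {"wx":0,"wy":0,"wz":-1,"tx":0,"ty":0,"tz":0,"hand":1},
  ],
)

```text
clock: 3.53
position: [0.5584, -0.0992, 0.2947]
ee_rot: [-0.988, 2.543, -0.205]
force: [0.3, -0.8, 0.2]
width: 0.996
```

```bash
python3 look.py w2; python3 axis.py w2
```

```text
t 3.53 q [-0.373  0.077  0.535  2.039 -0.193  0.618  2.598] p [ 0.5584 -0.0992  0.2947] F [ 0.32 -0.81  0.23] M [ 0.086  0.568 -0.002] w 0.996
R [[-0.669, -0.614, 0.419], [-0.673, 0.739, 0.009], [-0.315, -0.276, -0.908]]
tilt units [ 0.01 -0.03  0.  ]
ellipse [316.06 204.3 ] [65.5 68.5] 96.38567352294922 px [ 282  171   69   67 2551]
h of white [0.0926 0.0933 0.0937 0.0942 0.0949] centroid [ 0.6065 -0.1001  0.1948]
ring top centre [ 0.6061 -0.1008  0.1949] foot [ 0.6456 -0.0999  0.1099]
in tool (cm, dist of axis): [ 0.06 -0.3  11.06]
```

View pics/w2.png

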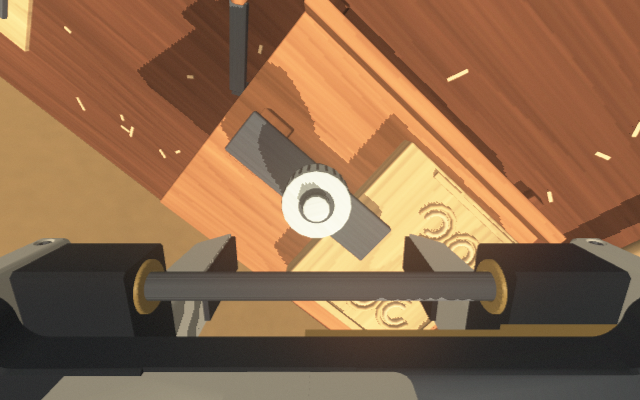

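Request:
step_arm(
  plan=[
    {"wx":0,"wy":0,"wz":0,"tx":0,"ty":-0.2,"tz":1,"hand":1},
    {"wx":0,"wy":0,"wz":0,"tx":0,"ty":0,"tz":1,"hand":1},
    {"wx":0,"wy":0,"wz":0,"tx":0,"ty":0,"tz":1,"hand":1},
    {"wx":0,"wy":0,"wz":0,"tx":0,"ty":0,"tz":1,"hand":1},
    {"wx":0,"wy":0,"wz":0,"tx":0,"ty":0,"tz":1,"hand":1},
    {"wx":0,"wy":0,"wz":0,"tx":0,"ty":0,"tz":1,"hand":1},
    {"wx":0,"wy":0,"wz":0,"tx":0,"ty":0,"tz":0.8,"hand":1},
    {"wx":0,"wy":0,"wz":0,"tx":0,"ty":0,"tz":0.2,"hand":1},
    {"wx":0,"wy":0,"wz":0,"tx":0,"ty":0,"tz":0,"hand":1},
    {"wx":0,"wy":0,"wz":0,"tx":0,"ty":0,"tz":0,"hand":1},
  ],
)

```text
clock: 4.42
position: [0.5891, -0.1008, 0.2329]
ee_rot: [-0.978, 2.543, -0.205]
force: [0.2, 0.2, -0.3]
width: 1.002
```

```bash
python3 look.py w3; python3 axis.py w3; python3 look.py s3 side >/dev/null
python3 - <<'E'
import cv2
a=cv2.imread("pics/s3.png")[160:280,260:420];cv2.imwrite("pics/s3z.png",cv2.resize(a,None,fx=5,fy=5))
E
```

```text
t 4.42 q [-0.209  0.211  0.383  2.059 -0.331  0.476  2.718] p [ 0.5891 -0.1008  0.2329] F [ 0.23  0.23 -0.33] M [0.002 0.489 0.015] w 1.002
R [[-0.672, -0.609, 0.422], [-0.668, 0.744, 0.008], [-0.319, -0.276, -0.907]]
tilt units [-0.01 -0.01  0.  ]
ellipse [320.49 222.55] [55.2 87. ] 87.6606216430664 px [ 274  192   93   48 2326]
h of white [0.0927 0.0933 0.0937 0.0942 0.0947] centroid [ 0.5928 -0.1127  0.1888]
ring top centre [ 0.6    -0.1065  0.192 ] foot [ 0.6395 -0.1056  0.107 ]
in tool (cm, dist of axis): [0.95 0.05 4.17]
```

View pics/w3.png

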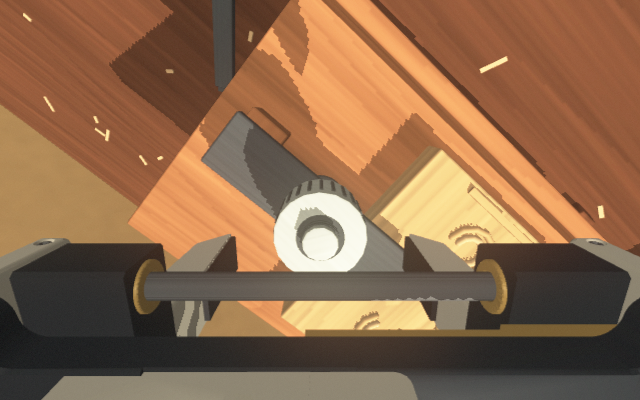

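View pics/s3z.png

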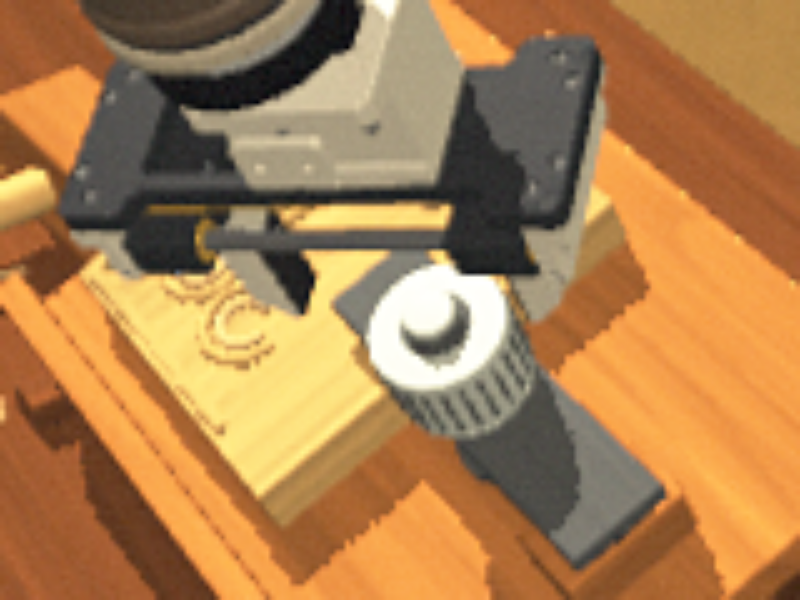

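The ring is centred between the jaws in the wrist view, with edges at columns 274 and 367 and the mid at 320. Joint 7 is close to its limit, so I'll turn back 12° while descending the last 5 cm.

Request:
step_arm(
  plan=[
    {"wx":0,"wy":0,"wz":1,"tx":0,"ty":0,"tz":0,"hand":1},
    {"wx":0,"wy":0,"wz":1,"tx":0,"ty":0,"tz":0.5,"hand":1},
    {"wx":0,"wy":0,"wz":0,"tx":0,"ty":0,"tz":0.7,"hand":1},
    {"wx":0,"wy":0,"wz":0,"tx":0,"ty":0,"tz":0.7,"hand":1},
    {"wx":0,"wy":0,"wz":0,"tx":0,"ty":0,"tz":0.7,"hand":1},
    {"wx":0,"wy":0,"wz":0,"tx":0,"ty":0,"tz":0.7,"hand":1},
    {"wx":0,"wy":0,"wz":0,"tx":0,"ty":0,"tz":0.7,"hand":1},
    {"wx":0,"wy":0,"wz":0,"tx":0,"ty":0,"tz":0.7,"hand":1},
    {"wx":0,"wy":0,"wz":0,"tx":0,"ty":0,"tz":0.3,"hand":1},
    {"wx":0,"wy":0,"wz":0,"tx":0,"ty":0,"tz":0,"hand":1},
  ],
)

```text
clock: 5.35
position: [0.61, -0.1003, 0.1865]
ee_rot: [-0.706, 2.623, -0.144]
force: [0.0, -0.5, 0.2]
width: 0.999
```

```bash
python3 look.py w4;python3 look.py s4 side >/dev/null
python3 - <<'E'
import cv2
a=cv2.imread("pics/s4.png")[160:280,260:420];cv2.imwrite("pics/s4z.png",cv2.resize(a,None,fx=5,fy=5))
E
```

```text
t 5.35 q [-0.17   0.311  0.347  2.067 -0.469  0.385  2.636] p [ 0.61   -0.1003  0.1865] F [ 0.03 -0.51  0.19] M [ 0.039  0.552 -0.008] w 0.999
R [[-0.784, -0.457, 0.421], [-0.5, 0.866, 0.008], [-0.368, -0.204, -0.907]]
tilt units [-0.01 -0.02  0.  ]
```

View pics/w4.png

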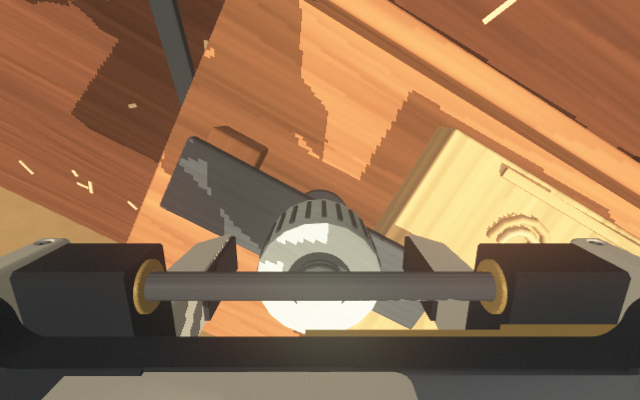

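View pics/s4z.png

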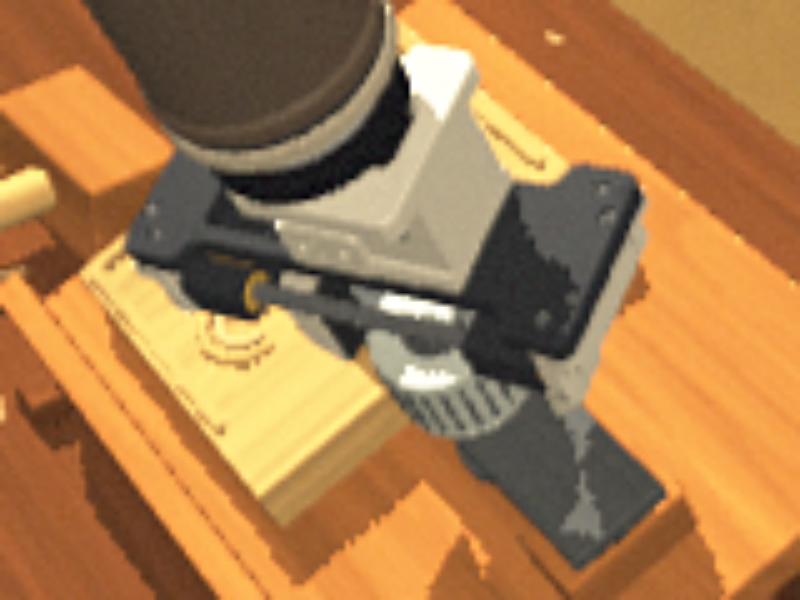

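The jaws straddle the ring, whose edges are at columns 258 and 380. I'll close gently first to check the centring by force.

Request:
step_arm(
  plan=[
    {"wx":0,"wy":0,"wz":0,"tx":0,"ty":0,"tz":0,"hand":0.5},
    {"wx":0,"wy":0,"wz":0,"tx":0,"ty":0,"tz":0,"hand":0.5},
    {"wx":0,"wy":0,"wz":0,"tx":0,"ty":0,"tz":0,"hand":0.5},
    {"wx":0,"wy":0,"wz":0,"tx":0,"ty":0,"tz":0,"hand":0.5},
    {"wx":0,"wy":0,"wz":0,"tx":0,"ty":0,"tz":0,"hand":0.5},
    {"wx":0,"wy":0,"wz":0,"tx":0,"ty":0,"tz":0,"hand":0.5},
    {"wx":0,"wy":0,"wz":0,"tx":0,"ty":0,"tz":0,"hand":0.5},
    {"wx":0,"wy":0,"wz":0,"tx":0,"ty":0,"tz":0,"hand":0.5},
    {"wx":0,"wy":0,"wz":0,"tx":0,"ty":0,"tz":0,"hand":0.5},
    {"wx":0,"wy":0,"wz":0,"tx":0,"ty":0,"tz":0,"hand":0.5},
  ],
  force=8,
)

```text
clock: 6.28
position: [0.6103, -0.1004, 0.1877]
ee_rot: [-0.705, 2.621, -0.145]
force: [-0.3, -0.8, 3.0]
width: 0.628
```

```bash
cat > ft.py <<'E'
from h import *
s=arm.observe();R=cv2.Rodrigues(np.array(s["ee_rot"],float))[0]
F=np.array(s["force"]);M=np.array(s["ft_torque"]);p=np.array(s["position"])
# yaw about A of tool y, degrees, cw positive
e=np.cross([0,1,0],A);e/=np.linalg.norm(e);n=np.cross(A,e)
an=-np.degrees(np.arctan2(R[:,1]@n,R[:,1]@e))
foot=np.array([.6460,-.1000,.110]);d=(foot-p);d-=A*(d@A)
print("t %.2f q7 %.3f yaw %.1f h %.2fmm"%(s["clock"],s["joints"][6],an,1000*(A@p+.1717)),"F_tool",(F@R).round(1),"M_tool",(M@R).round(3),"w %.3f"%s["width"],"axis_off_mm",(d@R*1000).round(1),"q",np.round(s["joints"],2))
E
python3 ft.py
```

```text
t 6.28 q7 2.636 yaw -120.0 h 85.45mm F_tool [-0.5 -1.2 -2.9] M_tool [-0.053  0.447  0.017] w 0.628 axis_off_mm [ 0.6 -0.2  0. ] q [-0.17  0.31  0.35  2.07 -0.47  0.39  2.64]
```

The opening is 57.8 mm and lateral force is small, so the grip is centred. Next I'll grip firmly and turn clockwise, following the thread down at 0.2 mm per 6°.

Request:
step_arm(
  plan=[
    {"wx":0,"wy":0,"wz":0,"tx":0,"ty":0,"tz":0,"hand":0.5},
    {"wx":0,"wy":0,"wz":0,"tx":0,"ty":0,"tz":0,"hand":0.5},
    {"wx":0,"wy":0,"wz":0.5,"tx":0,"ty":0,"tz":0.01,"hand":0.5},
    {"wx":0,"wy":0,"wz":0.5,"tx":0,"ty":0,"tz":0.01,"hand":0.5},
    {"wx":0,"wy":0,"wz":0.5,"tx":0,"ty":0,"tz":0.01,"hand":0.5},
    {"wx":0,"wy":0,"wz":0.5,"tx":0,"ty":0,"tz":0.01,"hand":0.5},
    {"wx":0,"wy":0,"wz":0.5,"tx":0,"ty":0,"tz":0.01,"hand":0.5},
    {"wx":0,"wy":0,"wz":0.5,"tx":0,"ty":0,"tz":0.01,"hand":0.5},
    {"wx":0,"wy":0,"wz":0.5,"tx":0,"ty":0,"tz":0.01,"hand":0.5},
    {"wx":0,"wy":0,"wz":0.5,"tx":0,"ty":0,"tz":0.01,"hand":0.5},
  ],
  force=40,
)

```text
clock: 7.12
position: [0.6107, -0.1005, 0.187]
ee_rot: [-0.14, 2.702, -0.02]
force: [-0.1, -2.3, 2.4]
width: 0.626
```

```bash
python3 ft.py
```

```text
t 7.12 q7 2.312 yaw -95.9 h 84.66mm F_tool [-0.7 -2.3 -2.3] M_tool [ 0.346  0.334 -0.031] w 0.626 axis_off_mm [ 0.5 -0.3  0. ] q [-0.26  0.32  0.46  2.07 -0.57  0.4   2.31]
```

Request:
step_arm(
  plan=[
    {"wx":0,"wy":0,"wz":0.7,"tx":0,"ty":0,"tz":0.014,"hand":0.5},
    {"wx":0,"wy":0,"wz":0.7,"tx":0,"ty":0,"tz":0.014,"hand":0.5},
    {"wx":0,"wy":0,"wz":0.7,"tx":0,"ty":0,"tz":0.014,"hand":0.5},
    {"wx":0,"wy":0,"wz":0.7,"tx":0,"ty":0,"tz":0.014,"hand":0.5},
    {"wx":0,"wy":0,"wz":0.7,"tx":0,"ty":0,"tz":0.014,"hand":0.5},
    {"wx":0,"wy":0,"wz":0.7,"tx":0,"ty":0,"tz":0.014,"hand":0.5},
    {"wx":0,"wy":0,"wz":0.7,"tx":0,"ty":0,"tz":0.014,"hand":0.5},
    {"wx":0,"wy":0,"wz":0.7,"tx":0,"ty":0,"tz":0.014,"hand":0.5},
    {"wx":0,"wy":0,"wz":0.7,"tx":0,"ty":0,"tz":0.014,"hand":0.5},
    {"wx":0,"wy":0,"wz":0.7,"tx":0,"ty":0,"tz":0.014,"hand":0.5},
  ],
)

```text
clock: 7.95
position: [0.6112, -0.1007, 0.1858]
ee_rot: [0.844, 2.588, 0.198]
force: [-0.3, -1.5, 1.7]
width: 0.624
```

```bash
python3 ft.py; python3 look.py w5
```

```text
t 7.95 q7 1.745 yaw -53.8 h 83.27mm F_tool [-1.2 -1.  -1.7] M_tool [ 0.65  -0.022 -0.09 ] w 0.624 axis_off_mm [ 0.3 -0.3 -0. ] q [-0.4   0.35  0.66  2.08 -0.74  0.44  1.74]
t 7.95 q [-0.404  0.349  0.658  2.084 -0.742  0.441  1.745] p [ 0.6112 -0.1007  0.1858] F [-0.3  -1.51  1.67] M [-0.527  0.365 -0.143] w 0.624
R [[-0.733, 0.533, 0.423], [0.591, 0.807, 0.008], [-0.337, 0.255, -0.906]]
tilt units [-0.01  0.02  0.  ]
```

View pics/w5.png

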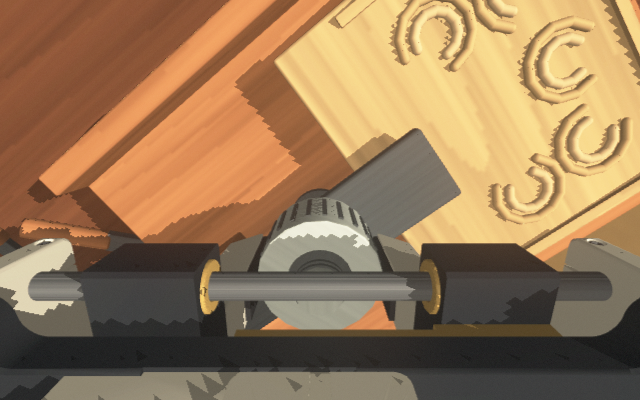

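Torque is about 0.1 N m free, and the descent matches the pitch (2.2 mm in 66°). I'll continue in smaller steps, watching for the torque step.

Request:
step_arm(
  plan=[
    {"wx":0,"wy":0,"wz":0.4,"tx":0,"ty":0,"tz":0.008,"hand":0.5},
    {"wx":0,"wy":0,"wz":0.4,"tx":0,"ty":0,"tz":0.008,"hand":0.5},
    {"wx":0,"wy":0,"wz":0.4,"tx":0,"ty":0,"tz":0.008,"hand":0.5},
    {"wx":0,"wy":0,"wz":0.4,"tx":0,"ty":0,"tz":0.008,"hand":0.5},
    {"wx":0,"wy":0,"wz":0.4,"tx":0,"ty":0,"tz":0.008,"hand":0.5},
    {"wx":0,"wy":0,"wz":0.4,"tx":0,"ty":0,"tz":0.008,"hand":0.5},
    {"wx":0,"wy":0,"wz":0.4,"tx":0,"ty":0,"tz":0.008,"hand":0.5},
    {"wx":0,"wy":0,"wz":0.4,"tx":0,"ty":0,"tz":0.008,"hand":0.5},
    {"wx":0,"wy":0,"wz":0.4,"tx":0,"ty":0,"tz":0.008,"hand":0.5},
    {"wx":0,"wy":0,"wz":0.4,"tx":0,"ty":0,"tz":0.008,"hand":0.5},
  ],
)

```text
clock: 8.83
position: [0.6115, -0.1008, 0.185]
ee_rot: [1.374, 2.383, 0.314]
force: [-1.0, -2.9, 2.2]
width: 0.627
```

```bash
python3 ft.py
```

```text
t 8.83 q7 1.420 yaw -30.0 h 82.47mm F_tool [-2.5 -1.4 -2.4] M_tool [ 0.693 -0.389 -0.01 ] w 0.627 axis_off_mm [ 0.2 -0.3 -0. ] q [-0.48  0.37  0.77  2.09 -0.84  0.47  1.42]
```

```bash
cat >> ft.py <<'E'
print("tau",np.round(s["joint_efforts"],3))
E
python3 ft.py
python3 - <<'E'
from h import *
for i in range(4):
    arm.get_image("scene");s=arm.observe();R=cv2.Rodrigues(np.array(s["ee_rot"],float))[0];print(s["clock"],(np.array(s["ft_torque"])@R).round(3),np.round(s["joint_efforts"][4:],3))
E
```

```text
t 8.83 q7 1.420 yaw -30.0 h 82.47mm F_tool [-2.5 -1.4 -2.4] M_tool [ 0.693 -0.389 -0.01 ] w 0.627 axis_off_mm [ 0.2 -0.3 -0. ] q [-0.48  0.37  0.77  2.09 -0.84  0.47  1.42]
tau [ -1.054 -45.077   6.049 -25.157  -1.007  -0.732   0.726]
8.8833 [ 0.653 -0.332 -0.017] [-1.102 -0.679  0.56 ]
8.9333 [ 0.708 -0.459  0.012] [-1.289 -0.456 -0.662]
8.9833 [ 0.744 -0.475  0.037] [-1.228 -0.374 -0.261]
9.0333 [ 0.781 -0.524  0.057] [-1.202 -0.292 -0.031]
```

Request:
step_arm(
  plan=[
    {"wx":0,"wy":0,"wz":0.5,"tx":0,"ty":0,"tz":0.01,"hand":0.5},
    {"wx":0,"wy":0,"wz":0.5,"tx":0,"ty":0,"tz":0.01,"hand":0.5},
    {"wx":0,"wy":0,"wz":0.5,"tx":0,"ty":0,"tz":0.01,"hand":0.5},
    {"wx":0,"wy":0,"wz":0.5,"tx":0,"ty":0,"tz":0.01,"hand":0.5},
    {"wx":0,"wy":0,"wz":0.5,"tx":0,"ty":0,"tz":0.01,"hand":0.5},
    {"wx":0,"wy":0,"wz":0.5,"tx":0,"ty":0,"tz":0.01,"hand":0.5},
    {"wx":0,"wy":0,"wz":0.5,"tx":0,"ty":0,"tz":0.01,"hand":0.5},
    {"wx":0,"wy":0,"wz":0.5,"tx":0,"ty":0,"tz":0.01,"hand":0.5},
    {"wx":0,"wy":0,"wz":0.5,"tx":0,"ty":0,"tz":0.01,"hand":0.5},
    {"wx":0,"wy":0,"wz":0.5,"tx":0,"ty":0,"tz":0.01,"hand":0.5},
  ],
)

```text
clock: 9.87
position: [0.6118, -0.1009, 0.184]
ee_rot: [1.982, 1.984, 0.447]
force: [-2.8, -4.6, 3.8]
width: 0.629
```

```bash
python3 ft.py
```

```text
t 9.87 q7 1.004 yaw 0.1 h 81.47mm F_tool [-4.6 -1.  -4.6] M_tool [ 0.581 -0.94  -0.082] w 0.629 axis_off_mm [ 0.1 -0.2 -0. ] q [-0.57  0.41  0.9   2.09 -0.95  0.53  1.  ]
tau [ -1.838 -44.196   6.999 -24.912  -1.325  -0.224   0.945]
```

Request:
step_arm(
  plan=[
    {"wx":0,"wy":0,"wz":0.5,"tx":0,"ty":0,"tz":0.01,"hand":0.5},
    {"wx":0,"wy":0,"wz":0.5,"tx":0,"ty":0,"tz":0.01,"hand":0.5},
    {"wx":0,"wy":0,"wz":0.5,"tx":0,"ty":0,"tz":0.01,"hand":0.5},
    {"wx":0,"wy":0,"wz":0.5,"tx":0,"ty":0,"tz":0.01,"hand":0.5},
    {"wx":0,"wy":0,"wz":0.5,"tx":0,"ty":0,"tz":0.01,"hand":0.5},
    {"wx":0,"wy":0,"wz":0.5,"tx":0,"ty":0,"tz":0.01,"hand":0.5},
    {"wx":0,"wy":0,"wz":0.5,"tx":0,"ty":0,"tz":0.01,"hand":0.5},
    {"wx":0,"wy":0,"wz":0.5,"tx":0,"ty":0,"tz":0.01,"hand":0.5},
    {"wx":0,"wy":0,"wz":0.5,"tx":0,"ty":0,"tz":0.01,"hand":0.5},
    {"wx":0,"wy":0,"wz":0.5,"tx":0,"ty":0,"tz":0.01,"hand":0.5},
  ],
)

```text
clock: 10.7
position: [0.612, -0.1008, 0.183]
ee_rot: [2.492, 1.44, 0.557]
force: [-2.8, -3.8, 3.8]
width: 0.624
```

```bash
python3 ft.py
```

```text
t 10.70 q7 0.577 yaw 30.1 h 80.46mm F_tool [-3.8  1.1 -4.7] M_tool [ 0.118 -1.176 -0.142] w 0.624 axis_off_mm [ 0.1 -0.  -0. ] q [-0.64  0.47  1.03  2.1  -1.05  0.59  0.58]
tau [ -1.932 -43.738   9.118 -24.673  -1.603  -0.148   0.98 ]
```

Request:
step_arm(
  plan=[
    {"wx":0,"wy":0,"wz":0.4,"tx":0,"ty":0,"tz":0.008,"hand":0.5},
    {"wx":0,"wy":0,"wz":0.4,"tx":0,"ty":0,"tz":0.008,"hand":0.5},
    {"wx":0,"wy":0,"wz":0.4,"tx":0,"ty":0,"tz":0.008,"hand":0.5},
    {"wx":0,"wy":0,"wz":0.4,"tx":0,"ty":0,"tz":0.008,"hand":0.5},
    {"wx":0,"wy":0,"wz":0.4,"tx":0,"ty":0,"tz":0.008,"hand":0.5},
    {"wx":0,"wy":0,"wz":0.4,"tx":0,"ty":0,"tz":0.008,"hand":0.5},
    {"wx":0,"wy":0,"wz":0.4,"tx":0,"ty":0,"tz":0.008,"hand":0.5},
    {"wx":0,"wy":0,"wz":0.4,"tx":0,"ty":0,"tz":0.008,"hand":0.5},
    {"wx":0,"wy":0,"wz":0.4,"tx":0,"ty":0,"tz":0.008,"hand":0.5},
    {"wx":0,"wy":0,"wz":0.4,"tx":0,"ty":0,"tz":0.008,"hand":0.5},
  ],
)

```text
clock: 11.53
position: [0.6122, -0.1007, 0.1822]
ee_rot: [2.805, 0.913, 0.624]
force: [-4.2, -4.0, 5.8]
width: 0.632
```

```bash
python3 ft.py
```

```text
t 11.53 q7 0.225 yaw 54.0 h 79.66mm F_tool [-3.4  2.4 -7.1] M_tool [-0.144 -1.162 -0.17 ] w 0.632 axis_off_mm [0.1 0.1 0. ] q [-0.69  0.51  1.13  2.1  -1.13  0.65  0.22]
tau [ -1.965 -43.377  10.959 -24.373  -1.916  -0.209   0.764]
```

Run:
```python
from h import *
for t,b in [("w1",(242,180,262,198)),("w1",(355,145,385,165)),("w2",(245,130,262,150)),("w2",(352,215,375,240))]:
    f=np.load(t+".npz");P=pts("wrist",f["d"],{k:f[k] for k in("mtx","R","t")})
    q=P[b[1]:b[3],b[0]:b[2]].reshape(-1,3);h=q@A+.1717;print(t,b,np.percentile(h,[10,25,50,75,90]).round(4))
    # board heights near
f=np.load("w1.npz");P=pts("wrist",f["d"],{k:f[k] for k in("mtx","R","t")});H=P@A+.1717
print("board",np.median(H[100:115,220:290]),np.median(H[235:250,270:320]),"block",np.median(H[180:200,480:490]),np.median(H[90:110,350:370]))
```

```text
w1 (242, 180, 262, 198) [0.0469 0.0473 0.0478 0.0483 0.0487]
w1 (355, 145, 385, 165) [0.047  0.0474 0.0479 0.0484 0.0489]
w2 (245, 130, 262, 150) [0.047  0.0474 0.0479 0.0484 0.0489]
w2 (352, 215, 375, 240) [0.0472 0.0476 0.048  0.0484 0.0489]
board -0.00010015843891206244 -5.981615649859606e-05 block 0.028026573351494707 0.02787518927680631
```

Depth puts the bar top at 47.9 mm off the board and the ring's underside at 53.7 mm at the start. That predicts contact after about 174°, which is where I am now, and torque is rising. I'll step finely.

Request:
step_arm(
  plan=[
    {"wx":0,"wy":0,"wz":0.2,"tx":0,"ty":0,"tz":0.004,"hand":0.5},
    {"wx":0,"wy":0,"wz":0.2,"tx":0,"ty":0,"tz":0.004,"hand":0.5},
    {"wx":0,"wy":0,"wz":0.2,"tx":0,"ty":0,"tz":0.004,"hand":0.5},
    {"wx":0,"wy":0,"wz":0.2,"tx":0,"ty":0,"tz":0.004,"hand":0.5},
    {"wx":0,"wy":0,"wz":0.2,"tx":0,"ty":0,"tz":0.004,"hand":0.5},
    {"wx":0,"wy":0,"wz":0.2,"tx":0,"ty":0,"tz":0.004,"hand":0.5},
    {"wx":0,"wy":0,"wz":0.2,"tx":0,"ty":0,"tz":0.004,"hand":0.5},
    {"wx":0,"wy":0,"wz":0.2,"tx":0,"ty":0,"tz":0.004,"hand":0.5},
    {"wx":0,"wy":0,"wz":0.2,"tx":0,"ty":0,"tz":0.004,"hand":0.5},
    {"wx":0,"wy":0,"wz":0.2,"tx":0,"ty":0,"tz":0.004,"hand":0.5},
  ],
)

```text
clock: 12.37
position: [0.6123, -0.1006, 0.1819]
ee_rot: [2.924, 0.625, 0.649]
force: [-4.8, -3.2, 7.5]
width: 0.625
```

```bash
python3 ft.py
```

```text
t 12.37 q7 0.045 yaw 66.0 h 79.32mm F_tool [-2.4  2.4 -8.8] M_tool [-0.093 -1.058 -0.276] w 0.625 axis_off_mm [0.1 0.2 0. ] q [-0.71  0.54  1.17  2.1  -1.16  0.69  0.04]
tau [ -1.97  -42.845  11.924 -24.048  -2.231  -0.26    0.161]
```

Request:
step_arm(
  plan=[
    {"wx":0,"wy":0,"wz":0.2,"tx":0,"ty":0,"tz":0.004,"hand":0.5},
    {"wx":0,"wy":0,"wz":0.2,"tx":0,"ty":0,"tz":0.004,"hand":0.5},
    {"wx":0,"wy":0,"wz":0.2,"tx":0,"ty":0,"tz":0.004,"hand":0.5},
    {"wx":0,"wy":0,"wz":0.2,"tx":0,"ty":0,"tz":0.004,"hand":0.5},
    {"wx":0,"wy":0,"wz":0.2,"tx":0,"ty":0,"tz":0.004,"hand":0.5},
    {"wx":0,"wy":0,"wz":0.2,"tx":0,"ty":0,"tz":0.004,"hand":0.5},
    {"wx":0,"wy":0,"wz":0.2,"tx":0,"ty":0,"tz":0.004,"hand":0.5},
    {"wx":0,"wy":0,"wz":0.2,"tx":0,"ty":0,"tz":0.004,"hand":0.5},
    {"wx":0,"wy":0,"wz":0.2,"tx":0,"ty":0,"tz":0.004,"hand":0.5},
    {"wx":0,"wy":0,"wz":0.2,"tx":0,"ty":0,"tz":0.004,"hand":0.5},
  ],
)

```text
clock: 13.2
position: [0.6125, -0.1006, 0.1816]
ee_rot: [3.015, 0.321, 0.668]
force: [-5.3, -3.5, 8.3]
width: 0.628
```

```bash
python3 ft.py
```

```text
t 13.20 q7 -0.141 yaw 78.0 h 78.95mm F_tool [-2.   3.  -9.8] M_tool [-0.306 -1.001 -0.314] w 0.628 axis_off_mm [0.2 0.2 0. ] q [-0.73  0.56  1.21  2.1  -1.19  0.72 -0.14]
tau [ -1.866 -42.909  12.749 -23.827  -2.334  -0.311   0.163]
```

The torque stepped up and is climbing: -0.17 at 174°, -0.28 at 186°, -0.31 at 198°. Contact was therefore at about 177°, which agrees with the depth estimate. About 69° remains, but joints 3 and 5 are near their limits, so I'll let go, turn back 96° and grip again.

Request:
step_arm(
  plan=[
    {"wx":0,"wy":0,"wz":0,"tx":0,"ty":0,"tz":0,"hand":1},
    {"wx":0,"wy":0,"wz":0,"tx":0,"ty":0,"tz":0,"hand":1},
    {"wx":0,"wy":0,"wz":0,"tx":0,"ty":0,"tz":0,"hand":1},
    {"wx":0,"wy":0,"wz":0,"tx":0,"ty":0,"tz":0,"hand":1},
    {"wx":0,"wy":0,"wz":0,"tx":0,"ty":0,"tz":0,"hand":1},
    {"wx":0,"wy":0,"wz":0,"tx":0,"ty":0,"tz":0,"hand":1},
    {"wx":0,"wy":0,"wz":0,"tx":0,"ty":0,"tz":0,"hand":1},
    {"wx":0,"wy":0,"wz":0,"tx":0,"ty":0,"tz":0,"hand":1},
    {"wx":0,"wy":0,"wz":0,"tx":0,"ty":0,"tz":0,"hand":1},
    {"wx":0,"wy":0,"wz":0,"tx":0,"ty":0,"tz":0,"hand":1},
  ],
)

```text
clock: 14.03
position: [0.6129, -0.1001, 0.1815]
ee_rot: [3.015, 0.32, 0.669]
force: [-0.5, 0.0, 0.8]
width: 0.998
```

```bash
python3 ft.py
```

```text
t 14.03 q7 -0.142 yaw 78.0 h 78.73mm F_tool [-0.1 -0.  -0.9] M_tool [ 0.042 -0.651 -0.   ] w 0.998 axis_off_mm [-0.3  0.6  0. ] q [-0.73  0.56  1.2   2.1  -1.19  0.72 -0.14]
tau [-9.0000e-03 -4.5346e+01  1.6167e+01 -2.4022e+01 -1.6910e+00 -8.3800e-01
 -2.0000e-02]
```

Request:
step_arm(
  plan=[
    {"wx":0,"wy":0,"wz":-1,"tx":0,"ty":0,"tz":0,"hand":1},
    {"wx":0,"wy":0,"wz":-1,"tx":0,"ty":0,"tz":0,"hand":1},
    {"wx":0,"wy":0,"wz":-1,"tx":0,"ty":0,"tz":0,"hand":1},
    {"wx":0,"wy":0,"wz":-1,"tx":0,"ty":0,"tz":0,"hand":1},
    {"wx":0,"wy":0,"wz":-1,"tx":0,"ty":0,"tz":0,"hand":1},
    {"wx":0,"wy":0,"wz":-1,"tx":0,"ty":0,"tz":0,"hand":1},
    {"wx":0,"wy":0,"wz":-1,"tx":0,"ty":0,"tz":0,"hand":1},
    {"wx":0,"wy":0,"wz":-1,"tx":0,"ty":0,"tz":0,"hand":1},
    {"wx":0,"wy":0,"wz":-1,"tx":0,"ty":0,"tz":0,"hand":1},
    {"wx":0,"wy":0,"wz":-1,"tx":0,"ty":0,"tz":0,"hand":1},
  ],
)

```text
clock: 14.87
position: [0.6129, -0.1002, 0.1816]
ee_rot: [2.297, 1.681, 0.516]
force: [-0.4, -0.4, 0.2]
width: 0.998
```

Request:
step_arm(
  plan=[
    {"wx":0,"wy":0,"wz":-1,"tx":0,"ty":0,"tz":0,"hand":1},
    {"wx":0,"wy":0,"wz":-1,"tx":0,"ty":0,"tz":0,"hand":1},
    {"wx":0,"wy":0,"wz":-1,"tx":0,"ty":0,"tz":0,"hand":1},
    {"wx":0,"wy":0,"wz":-1,"tx":0,"ty":0,"tz":0,"hand":1},
    {"wx":0,"wy":0,"wz":-1,"tx":0,"ty":0,"tz":0,"hand":1},
    {"wx":0,"wy":0,"wz":-1,"tx":0,"ty":0,"tz":0,"hand":1},
    {"wx":0,"wy":0,"wz":0,"tx":0,"ty":0,"tz":0,"hand":1},
    {"wx":0,"wy":0,"wz":0,"tx":0,"ty":0,"tz":0,"hand":1},
    {"wx":0,"wy":0,"wz":0,"tx":0,"ty":0,"tz":0,"hand":1},
    {"wx":0,"wy":0,"wz":0,"tx":0,"ty":0,"tz":0,"hand":1},
  ],
)

```text
clock: 15.7
position: [0.6129, -0.1001, 0.1815]
ee_rot: [1.629, 2.241, 0.37]
force: [-0.1, -0.1, 0.3]
width: 1.0
```

```bash
python3 ft.py;python3 look.py w6
```

```text
t 15.70 q7 1.263 yaw -17.9 h 78.68mm F_tool [-0.1 -0.  -0.3] M_tool [ 0.5   0.06 -0.01] w 1.000 axis_off_mm [-0.6 -0.3  0. ] q [-0.51  0.39  0.82  2.09 -0.9   0.49  1.26]
tau [  0.154 -46.075   9.288 -25.658  -1.039  -1.412  -0.064]
t 15.7 q [-0.511  0.394  0.815  2.091 -0.895  0.49   1.263] p [ 0.6129 -0.1001  0.1815] F [-0.12 -0.13  0.32] M [-0.093  0.495 -0.027] w 1.0
R [[-0.281, 0.862, 0.422], [0.952, 0.307, 0.008], [-0.122, 0.404, -0.907]]
tilt units [-0.    0.01  0.  ]
```

View pics/w6.png

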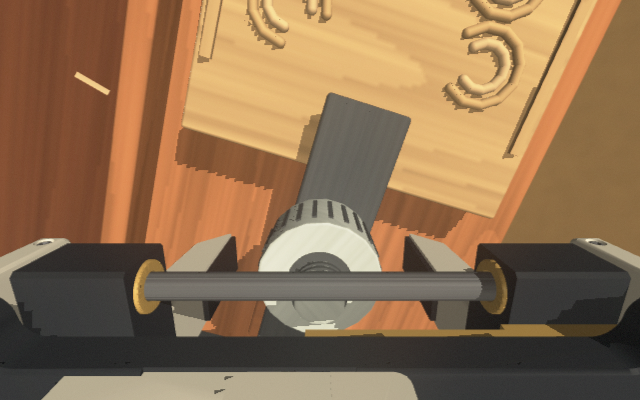

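The ring is centred between the open jaws, with edges at columns 260 and 380, and the bar is still square. Gripping again.

Request:
step_arm(
  plan=[
    {"wx":0,"wy":0,"wz":0,"tx":0,"ty":0,"tz":0,"hand":0.5},
    {"wx":0,"wy":0,"wz":0,"tx":0,"ty":0,"tz":0,"hand":0.5},
    {"wx":0,"wy":0,"wz":0,"tx":0,"ty":0,"tz":0,"hand":0.5},
    {"wx":0,"wy":0,"wz":0,"tx":0,"ty":0,"tz":0,"hand":0.5},
    {"wx":0,"wy":0,"wz":0,"tx":0,"ty":0,"tz":0,"hand":0.5},
    {"wx":0,"wy":0,"wz":0,"tx":0,"ty":0,"tz":0,"hand":0.5},
    {"wx":0,"wy":0,"wz":0,"tx":0,"ty":0,"tz":0,"hand":0.5},
    {"wx":0,"wy":0,"wz":0,"tx":0,"ty":0,"tz":0,"hand":0.5},
    {"wx":0,"wy":0,"wz":0,"tx":0,"ty":0,"tz":0,"hand":0.5},
    {"wx":0,"wy":0,"wz":0,"tx":0,"ty":0,"tz":0,"hand":0.5},
  ],
  force=45,
)

```text
clock: 16.58
position: [0.6128, -0.1002, 0.1815]
ee_rot: [1.626, 2.243, 0.37]
force: [-0.9, -0.5, 0.3]
width: 0.624
```

```bash
python3 ft.py
```

```text
t 16.58 q7 1.265 yaw -18.0 h 78.74mm F_tool [-0.2 -0.8 -0.7] M_tool [ 0.618  0.161 -0.036] w 0.624 axis_off_mm [-0.6 -0.3  0. ] q [-0.51  0.39  0.81  2.09 -0.89  0.49  1.26]
tau [-1.7500e-01 -4.5796e+01  9.1100e+00 -2.6166e+01 -1.1320e+00 -1.5490e+00
 -3.1000e-02]
```

Request:
step_arm(
  plan=[
    {"wx":0,"wy":0,"wz":0.4,"tx":0,"ty":0,"tz":0.008,"hand":0.5},
    {"wx":0,"wy":0,"wz":0.4,"tx":0,"ty":0,"tz":0.008,"hand":0.5},
    {"wx":0,"wy":0,"wz":0.4,"tx":0,"ty":0,"tz":0.008,"hand":0.5},
    {"wx":0,"wy":0,"wz":0.4,"tx":0,"ty":0,"tz":0.008,"hand":0.5},
    {"wx":0,"wy":0,"wz":0.4,"tx":0,"ty":0,"tz":0.008,"hand":0.5},
    {"wx":0,"wy":0,"wz":0.4,"tx":0,"ty":0,"tz":0.008,"hand":0.5},
    {"wx":0,"wy":0,"wz":0.4,"tx":0,"ty":0,"tz":0.008,"hand":0.5},
    {"wx":0,"wy":0,"wz":0.4,"tx":0,"ty":0,"tz":0.008,"hand":0.5},
    {"wx":0,"wy":0,"wz":0.4,"tx":0,"ty":0,"tz":0.008,"hand":0.5},
    {"wx":0,"wy":0,"wz":0.4,"tx":0,"ty":0,"tz":0.008,"hand":0.5},
  ],
)

```text
clock: 17.42
position: [0.6133, -0.1001, 0.1809]
ee_rot: [2.094, 1.887, 0.472]
force: [-0.3, -0.3, 1.0]
width: 0.625
```

```bash
python3 ft.py
```

```text
t 17.42 q7 0.928 yaw 6.1 h 77.97mm F_tool [-0.2  0.1 -1. ] M_tool [ 0.69  -0.163 -0.482] w 0.625 axis_off_mm [-0.7 -0.2  0. ] q [-0.58  0.43  0.92  2.1  -0.98  0.53  0.93]
tau [  0.621 -45.463  10.357 -25.472  -1.452  -1.387   0.428]
```

Torque is -0.48 N m, higher than expected at this angle. I'll check the geometry independently from depth, using ring-top and bar heights.

```bash
python3 - <<'E'
from h import *
def H(t):
    f=np.load(t+".npz");P=pts("wrist",f["d"],{k:f[k] for k in("mtx","R","t")});return P@A+.1717,f
for t,bar,ring,board in [("w4",(175,150,205,190),(275,235,300,255),(230,125,260,135)),("w5",(390,150,420,190),(285,236,350,250),(130,220,180,235)),("w6",(330,120,380,180),(285,235,355,255),(190,170,240,220))]:
    h,f=H(t)
    g=lambda b:np.round(np.median(h[b[1]:b[3],b[0]:b[2]])*1000,2)
    print(t,"bar",g(bar),"ring",g(ring),"board",g(board))
arm.observe()
E
python3 look.py w7; python3 ft.py
```

```text
w4 bar 47.83 ring 93.76 board 0.22
w5 bar 47.89 ring 91.53 board -0.18
w6 bar 47.3 ring 87.2 board -0.12
t 17.42 q [-0.579  0.429  0.922  2.095 -0.983  0.535  0.928] p [ 0.6133 -0.1001  0.1809] F [-0.34 -0.25  0.97] M [-0.287  0.7    0.405] w 0.625
R [[0.092, 0.902, 0.422], [0.994, -0.106, 0.008], [0.052, 0.419, -0.906]]
tilt units [ 0.    0.01 -0.  ]
t 17.47 q7 0.925 yaw 6.2 h 77.93mm F_tool [ 0.1 -1.8 -3. ] M_tool [ 0.67  -0.118 -0.155] w 0.625 axis_off_mm [-0.6 -0.2  0. ] q [-0.58  0.43  0.92  2.1  -0.98  0.54  0.93]
tau [ 1.4000e-02 -4.4571e+01  1.0486e+01 -2.5456e+01 -1.4370e+00 -1.4610e+00
  3.7600e-01]
```

View pics/w7.png

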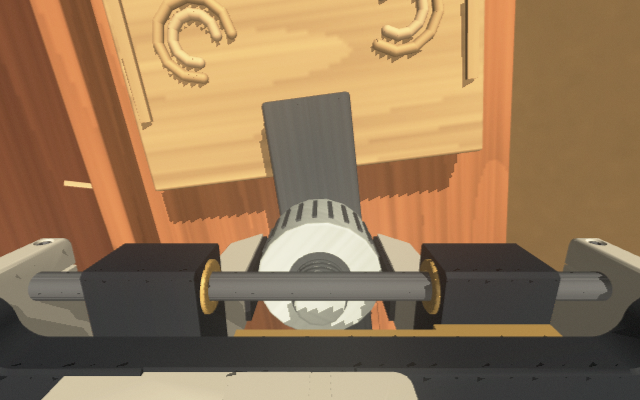

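```bash
cat > hh.py <<'E'
import sys
from h import *
f=np.load(sys.argv[1]+".npz");P=pts("wrist",f["d"],{k:f[k] for k in("mtx","R","t")});h=(P@A+.1717)*1000
for a in sys.argv[2:]:
    b=list(map(int,a.split(",")));print(a,np.round(np.median(h[b[1]:b[3],b[0]:b[2]]),2))
E
python3 hh.py w7 280,110,340,180 285,238,355,255 170,200,210,218
```

```text
280,110,340,180 46.52
285,238,355,255 86.43
170,200,210,218 -0.14
```

Depth agrees. The bar has sunk 1.35 mm, so I'm about 40° past contact, and about 48° remains.

Request:
step_arm(
  plan=[
    {"wx":0,"wy":0,"wz":0.4,"tx":0,"ty":0,"tz":0.008,"hand":0.5},
    {"wx":0,"wy":0,"wz":0.4,"tx":0,"ty":0,"tz":0.008,"hand":0.5},
    {"wx":0,"wy":0,"wz":0.4,"tx":0,"ty":0,"tz":0.008,"hand":0.5},
    {"wx":0,"wy":0,"wz":0.4,"tx":0,"ty":0,"tz":0.008,"hand":0.5},
    {"wx":0,"wy":0,"wz":0.4,"tx":0,"ty":0,"tz":0.008,"hand":0.5},
    {"wx":0,"wy":0,"wz":0.4,"tx":0,"ty":0,"tz":0.008,"hand":0.5},
    {"wx":0,"wy":0,"wz":0.4,"tx":0,"ty":0,"tz":0.008,"hand":0.5},
    {"wx":0,"wy":0,"wz":0.4,"tx":0,"ty":0,"tz":0.008,"hand":0.5},
    {"wx":0,"wy":0,"wz":0.4,"tx":0,"ty":0,"tz":0.008,"hand":0.5},
    {"wx":0,"wy":0,"wz":0.4,"tx":0,"ty":0,"tz":0.008,"hand":0.5},
  ],
)

```text
clock: 18.3
position: [0.6137, -0.1002, 0.1802]
ee_rot: [2.492, 1.441, 0.558]
force: [-1.3, -1.0, 0.7]
width: 0.628
```

```bash
python3 ft.py
```

```text
t 18.30 q7 0.585 yaw 30.0 h 77.20mm F_tool [-1.3 -0.3 -1.2] M_tool [ 0.595 -0.525 -0.485] w 0.628 axis_off_mm [-0.7 -0.   0. ] q [-0.64  0.47  1.02  2.1  -1.06  0.59  0.59]
tau [  0.45  -45.2    12.004 -24.727  -1.654  -1.165   0.408]
```

Request:
step_arm(
  plan=[
    {"wx":0,"wy":0,"wz":0.4,"tx":0,"ty":0,"tz":0.008,"hand":0.5},
    {"wx":0,"wy":0,"wz":0.4,"tx":0,"ty":0,"tz":0.008,"hand":0.5},
    {"wx":0,"wy":0,"wz":0.4,"tx":0,"ty":0,"tz":0.008,"hand":0.5},
    {"wx":0,"wy":0,"wz":0.4,"tx":0,"ty":0,"tz":0.008,"hand":0.5},
    {"wx":0,"wy":0,"wz":0.4,"tx":0,"ty":0,"tz":0.008,"hand":0.5},
    {"wx":0,"wy":0,"wz":0.4,"tx":0,"ty":0,"tz":0.008,"hand":0.5},
    {"wx":0,"wy":0,"wz":0.4,"tx":0,"ty":0,"tz":0.008,"hand":0.5},
    {"wx":0,"wy":0,"wz":0.4,"tx":0,"ty":0,"tz":0.008,"hand":0.5},
    {"wx":0,"wy":0,"wz":0.4,"tx":0,"ty":0,"tz":0.008,"hand":0.5},
    {"wx":0,"wy":0,"wz":0.4,"tx":0,"ty":0,"tz":0.008,"hand":0.5},
  ],
)

```text
clock: 19.13
position: [0.6142, -0.1003, 0.1796]
ee_rot: [2.805, 0.914, 0.625]
force: [-0.6, -1.6, 1.7]
width: 0.625
```

```bash
python3 ft.py; python3 look.py w8
```

```text
t 19.13 q7 0.231 yaw 54.0 h 76.43mm F_tool [-0.7  1.4 -1.8] M_tool [ 0.369 -0.652 -0.532] w 0.625 axis_off_mm [-0.7  0.1  0. ] q [-0.68  0.52  1.12  2.1  -1.14  0.65  0.23]
tau [  0.118 -45.374  13.66  -24.002  -1.839  -0.953   0.405]
t 19.13 q [-0.684  0.519  1.116  2.101 -1.137  0.65   0.231] p [ 0.6142 -0.1003  0.1796] F [-0.59 -1.55  1.72] M [-0.304  0.74   0.452] w 0.625
R [[0.731, 0.535, 0.422], [0.588, -0.809, 0.008], [0.346, 0.242, -0.906]]
tilt units [ 0.02  0.   -0.  ]
```

View pics/w8.png

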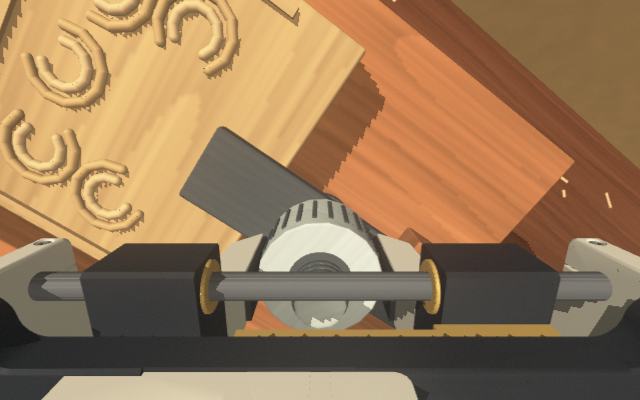

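```bash
python3 hh.py w8 210,160,250,200 285,238,355,255 400,140,450,200
```

```text
210,160,250,200 45.02
285,238,355,255 84.85
400,140,450,200 -0.0
```

The ring has dropped 8.9 mm (267°) and the bar has sunk 2.85 mm, which is about 88° past contact. I'll let go and back out along the stud's axis.

Request:
step_arm(
  plan=[
    {"wx":0,"wy":0,"wz":0,"tx":0,"ty":0,"tz":0,"hand":1},
    {"wx":0,"wy":0,"wz":0,"tx":0,"ty":0,"tz":0,"hand":1},
    {"wx":0,"wy":0,"wz":0,"tx":0,"ty":0,"tz":0,"hand":1},
    {"wx":0,"wy":0,"wz":0,"tx":0,"ty":0,"tz":0,"hand":1},
    {"wx":0,"wy":0,"wz":0,"tx":0,"ty":0,"tz":0,"hand":1},
    {"wx":0,"wy":0,"wz":0,"tx":0,"ty":0,"tz":0,"hand":1},
    {"wx":0,"wy":0,"wz":0,"tx":0,"ty":0,"tz":0,"hand":1},
    {"wx":0,"wy":0,"wz":0,"tx":0,"ty":0,"tz":0,"hand":1},
    {"wx":0,"wy":0,"wz":0,"tx":0,"ty":0,"tz":0,"hand":1},
    {"wx":0,"wy":0,"wz":0,"tx":0,"ty":0,"tz":0,"hand":1},
  ],
)

```text
clock: 20.02
position: [0.6139, -0.1001, 0.1794]
ee_rot: [2.805, 0.914, 0.625]
force: [-0.4, -0.1, -0.3]
width: 1.001
```

Request:
step_arm(
  plan=[
    {"wx":0,"wy":0,"wz":0,"tx":0,"ty":0,"tz":-0.5,"hand":1},
    {"wx":0,"wy":0,"wz":0,"tx":0,"ty":0,"tz":-1,"hand":1},
    {"wx":0,"wy":0,"wz":0,"tx":0,"ty":0,"tz":-1.5,"hand":1},
    {"wx":0,"wy":0,"wz":0,"tx":0,"ty":0,"tz":-2,"hand":1},
    {"wx":0,"wy":0,"wz":0,"tx":0,"ty":0,"tz":-2,"hand":1},
    {"wx":0,"wy":0,"wz":0,"tx":0,"ty":0,"tz":-2,"hand":1},
    {"wx":0,"wy":0,"wz":0,"tx":0,"ty":0,"tz":-2,"hand":1},
    {"wx":0,"wy":0,"wz":0,"tx":0,"ty":0,"tz":-1,"hand":1},
    {"wx":0,"wy":0,"wz":0,"tx":0,"ty":0,"tz":0,"hand":1},
    {"wx":0,"wy":0,"wz":0,"tx":0,"ty":0,"tz":0,"hand":1},
  ],
)

```text
clock: 20.85
position: [0.5634, -0.1005, 0.2885]
ee_rot: [2.806, 0.916, 0.629]
force: [0.9, 0.7, -0.4]
width: 1.001
```

```bash
python3 ft.py; python3 look.py w9 >/dev/null; python3 look.py c9 scene >/dev/null; python3 axis.py w9
```

```text
t 20.85 q7 -0.301 yaw 54.0 h 196.65mm F_tool [ 0.9 -0.2  0.7] M_tool [ 0.323 -0.545 -0.122] w 1.001 axis_off_mm [-1.2  1.  -0. ] q [-0.98  0.18  1.3   2.07 -0.52  0.66 -0.3 ]
tau [  0.123 -22.89    6.74  -32.179  -0.241  -2.222  -0.74 ]
ellipse [319.76 203.16] [62.3 64.3] 169.09808349609375 px [ 286  166   69   73 2739]
h of white [0.0836 0.0844 0.085  0.0858 0.1043] centroid [ 0.6103 -0.0958  0.1924]
ring top centre [ 0.6126 -0.0977  0.1883] foot [ 0.6485 -0.0969  0.1113]
in tool (cm, dist of axis): [2.600e-01 1.000e-02 1.117e+01]
```

View pics/w9.png

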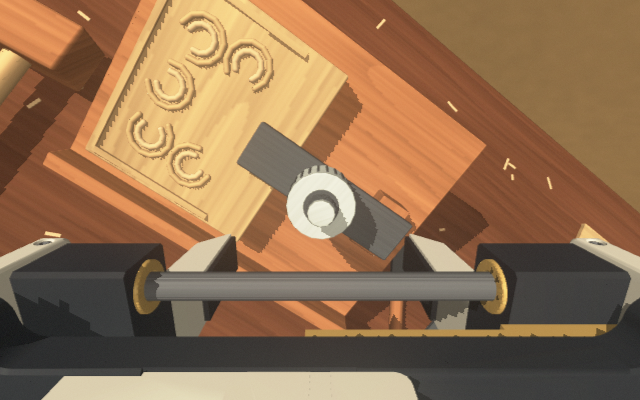

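View pics/c9.png

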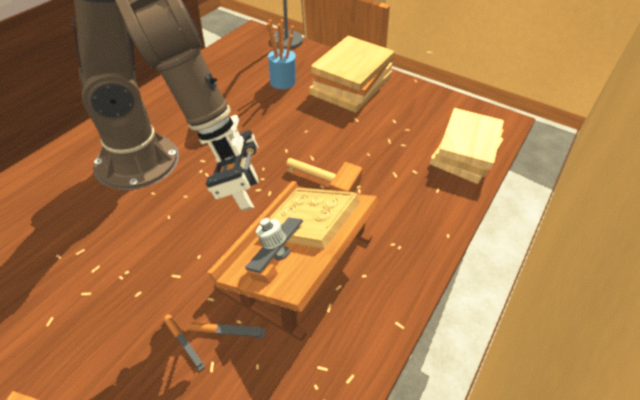

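The ring stands free with its top at 85.0 mm, so it has held. The chisels, at about (185,340) and (225,330), and the mallet, at about (325,172), are where they were at the start. Handing in.

```bash
python3 -c "
from cell import arm
print(arm.sign_off(), arm.observe()['clock'])"
```

```text
the job is handed in; nothing more can be done
the job is handed in; nothing more can be done
```

I screwed the ring down clockwise about 267° in two grips, felt it bear on the clamp bar at about 177°, and gave it about another 90°. I then let go, backed out along the stud and handed the job in at about 21 s.

- **Torque:** It was noisy, reading 0.01–0.14 N m while the ring turned free. It stepped to about 0.28 just after contact and reached about 0.53 N m at the end. That is some 0.1 above the expected final value.
- **Height:** The wrist depth images fixed the angle. The ring dropped 8.9 mm and the bar sank 2.85 mm, which puts it 86–90° past contact.
- **After release:** The ring's top stayed at 85.0 mm off the board, against 84.85 mm while gripped. The last picture shows the gripper clear, with the chisels and mallet where they were at the start.
- **What disagreed:** The ring-centre fit in the last picture came out about 2–3 mm from the earlier fits (the white mask had also picked up the stud tip), so I didn't use it. Joint 3 ended at 1.30 rad, close to its 1.32 limit but inside it.

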